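Set a carton up in the parcel measuring gauge

ROBOT

A 6-joint arm with a two-finger parallel gripper is mounted at the origin on the work surface. World frame = base frame: x ahead of the robot, y to its left, z up, the work surface at z = 0. Lengths are in m, angles in rad, forces in N, time in s.
With the tool pointing down it reaches from about 0.3 to 0.775 m from the base axis. Payload 14.6 kg.
Tool frame: the origin (TCP) lies midway between the tips of the shut fingers; the grasp point (between the pads) lies behind it (robot.grasp_offset is the z of the grasp point in the tool frame, in m); z points along the fingers, y is the direction in which the jaws open and shut (so a half turn about z gives the same grasp; the last joint's range is limited). The gripper opens to 94 mm and grips with 3 to 60 N. Pads are 16 mm wide; open, the fingers measure 119 mm over their backs; the gripper's body (75 mm by 177 mm) begins 78 mm behind the grasp point.
Start: joints at [1.171, 0.3, 1.521, -0, 1.321, -0.067], TCP at [0.18, 0.52, 0.205] pointing down, gripper open.
Joint ranges: [-3.03, 3.03], [-0.79, 2.21], [0.23, 2.52], [-1.04, 4.18], [0, 3.07], [-2.55, 2.55]. Speed limits (rad/s): [2.22, 2.22, 2.57, 3.14, 3.14, 3.14].

INTERFACE

Orientations are given as a 3x3 rotation matrix whose columns are the frame's x, y, z axes.
In Python, from workcell import robot, viewer gives the robot as it stands.
- The arm moves only by the shell command python3 -m handwheel 'ROWS' [FORCE]. ROWS is JSON, a list of rows, each a list of 3 entries, a list of its own where there are three numbers: the shift along the tool's x, y, z in mm, then the turn, a rotation vector about the tool's x, y, z in degrees, then the opening in per cent of the stroke, from 0 (shut) to 100 (fully open). In form: [[[dx, dy, dz], [wx, wy, wz], gripper], ...]. A call has 1 to 20 rows; each row is the pose to reach, as a shift and turn from the pose commanded when the call began, along the tool's axes at that moment; what a row does not reach only later rows make up. A row lasts 1/8 s, in which the tool goes at most 62.5 mm and 10.7 degrees, less where a joint would pass 70% of its speed; a pose out of reach is approached as far as the arm can. A call with a gripper value outside its range is refused whole. The fingers move at their own pace and stop on an object; FORCE is the grip in N (left out, the last holds). Time passes only in rows, so rows that repeat a pose let the fingers close. It gives the time, the measured TCP pose, the force and the opening at its end, in the units of the state.
- robot.state(): the state, without advancing time (a new reading comes with each control period).
- viewer.camera(name): name is "scene" or "top" or "wrist"; returns a dict with "pixels" (420x560x3 uint8, blue, green, red), "mtx" (3x3 intrinsics, pixels), "R" (3x3) and "t" (3): a world point X has camera coordinates R X + t. Camera axes: x right, y down, z forward; pixel columns grow to the right and rows downward; lengths in m; the calibration is good to about 2 mm. A picture is of the moment at which its call begins. There is no depth.
- robot.close_job(): hands the job in, once; it reports no verdict.
The state is a dict: "time_s": time; "qpos": joint angles; "qvel": joint speeds; "joint_torque": joint torques, N m; "eef_pos": TCP position; "eef_rot": TCP orientation; "contact_force": force on the tool from outside, world axes, zero at the start; "ft_torque": the same for the moment, N m; "grip_width": finger opening in m.
Only numpy, scipy, OpenCV 4.12 (cv2) and the standard library are available. Lean on these libraries where they do the work, as an engineer would, in place of code of your own. Each camera call takes 0.05 s, during which the arm holds its last target. There are 200 camera calls.

TASK

Get the flat carton ready to be measured: push it along the bench into the corner of the measuring gauge, its long side flush along the long fence and its end flush against the short fence, and push the gauge's sliding jaw up until it touches the carton's other end. The carton stays flat on the bench, never lifted or tipped, and everything else on the bench stays where it is.

Things in the scene. Friction and masses are not known exactly. Their poses are not given: they have to be found in the camera images.
- carton: The flat brown cardboard carton to be measured: 140 mm long (its y axis), 90 mm wide (x), 50 mm tall, 0.3 to 0.54 kg, clear tape strip and white label on top. Origin: centre of its underside. It starts on the robot's side of the gauge, turned up to 30 degrees from it, and slides when pushed with a few newtons.
- gauge: L-shaped aluminium gauge fixed to the bench. Origin: inner corner of its two fences, at bench level. Long fence: inner face is the plane x = 0, running 440 mm along -y. Short fence: inner face is y = 0, running 55 mm along -x. Both are 38 mm tall, 12 mm thick; black scale marks on the long one. The carton goes in at x < 0, y < 0. Its +x points away from the robot, within 7 degrees.
- jaw_face (a point): Mid-point of the sliding jaw's face that meets the carton, 25 mm above the bench, 28 mm in front of the long fence. The jaw is a steel plate, 8 mm thick (on the -y side of this point), 1 to 55 mm in front of the fence, 3 to 46 mm above the bench. It slides only along gauge y, 2 to 4 N, no spring; starts 300 to 360 mm from the corner and is pushed to +y at the plate's outer side.
- carriage (a point): Middle of the top of the black carriage from which the jaw hangs: it is 44 mm long (y), runs on top of the long fence over gauge x = 0 to 32 mm, from 39 to 53 mm above the bench, with a small screw to 61 mm. It moves with the jaw. This point is 22 mm to -y of the jaw's face and 16 mm behind the fence's inner face.
- home (a point): Where the centre of the carton's underside lies when it is home in the corner: 45 mm in front of the long fence (gauge x = -45 mm) and 70 mm from the short fence (gauge y = -70 mm), on the bare bench, with the carton's y axis parallel to the gauge's y axis. The jaw touches a carton that is home when its face is at gauge y = -140 mm.
- small_box: Small tall cardboard box, 60 x 60 x 70 mm, beside the short fence's outer side. Origin: centre of underside. Loose bystander, to be left alone.
- tape_roll: Roll of tape lying flat, 90 mm across, 48 mm tall, on the robot's side of the gauge beyond the carton and near the jaw's open end. Origin: centre of underside. Loose bystander, to be left alone.
- radio_a: Black handheld radio standing upright, 34 x 56 x 105 mm with a stub aerial up to 149 mm, like the other one; it stands to the left or right of the gauge. Origin: centre of underside. Loose bystander, to be left alone.
- radio_b: The other handheld radio, same size and shape. Origin: centre of underside. Loose bystander, to be left alone.
- sanitizer: Upright clear bottle, 56 mm across, 140 mm tall, to the left or right of the gauge. Origin: centre of underside. Loose bystander, to be left alone.
- pen_cup: Black open cup, 76 mm across, 95 mm tall, to the left or right of the gauge. Origin: centre of underside. Loose bystander, to be left alone.
Things that resemble listed ones, but are neither listed nor needed, are in the scene too. Leave any green or pink look-alike of the carton alone.

How it is judged:
At the end, for the whole second after the job is handed in: The carton lies flat and at rest on the bench, its long side within 5 mm of the long fence and its end within 5 mm of the short fence, square to them within 0.05 rad, and the jaw's face is no more than 146 mm from the short fence, that is, up against the carton's free end (within about 5 mm) (x of carton in the frame of gauge between -0.05 and -0.042 m and y of carton in the frame of gauge between -0.075 and -0.067 m and angle between the y axis of carton and the y axis of gauge, either way round below 0.05 rad and height (world z) of carton below 0.004 m and angle between carton's own z axis and vertical below 0.05 rad and y of jaw_face in the frame of gauge above -0.146 m and linear speed of carton below 0.01 m/s); the robot touches nothing.
It fails at once if the carton is lifted off the bench (height (world z) of carton above 0.012 m).
It fails at once if the carton is tipped (angle between carton's own z axis and vertical above 0.2 rad).
It fails at once if the small box or tape roll is moved more than 20 mm or knocked over (distance of any of small_box, tape_roll from where it was at the start of the episode above 0.02 m or angle between any of small_box, tape_roll's own z axis and vertical above 0.35 rad).
It fails at once if the first or second radio is moved more than 20 mm or knocked over (distance of any of radio_a, radio_b from where it was at the start of the episode above 0.02 m or angle between any of radio_a, radio_b's own z axis and vertical above 0.35 rad).
It fails at once if the bottle or pen cup is moved more than 20 mm or knocked over (distance of any of sanitizer, pen_cup from where it was at the start of the episode above 0.02 m or angle between any of sanitizer, pen_cup's own z axis and vertical above 0.35 rad).
It also fails if it takes over 64 s, if anything falls off the work surface, if the arm or the gripper's body presses on something with over 40 N, if the wrist force passes 120 N, or if a joint passes its speed limit or range.

## Working session

There is one attempt and no reset: what is moved stays moved. The work goes in short steps, Python scripts to look and compute and a shell command to move; the robot and the scene stay as the last step left them, time stands still between calls to the robot, and variables do not carry over. Pictures are saved under pics/ and viewed, about 8 in all and at most 12, crops included, and the job is handed in when it is done.

```bash
mkdir -p pics; ls
cat > h.py <<'E'
import cv2, numpy as np
from workcell import robot, viewer
def shot(name,fn=None):
    c=viewer.camera(name)
    c={k:np.array(v) for k,v in c.items()}
    if fn: cv2.imwrite('pics/'+fn,c['pixels'])
    np.savez('cam_'+name+'.npz',**c)
    return c
def load(name): return dict(np.load('cam_'+name+'.npz'))
def ray(c,px,z):
    px=np.atleast_2d(np.array(px,float))
    d=np.c_[px,np.ones(len(px))]@np.linalg.inv(c['mtx']).T@c['R']
    o=-c['R'].T@c['t']
    return o+d*((z-o[2])/d[:,2])[:,None]
def proj(c,X):
    p=(np.atleast_2d(X)@c['R'].T+c['t'])@c['mtx'].T
    return p[:,:2]/p[:,2:]
E
python3 - <<'E'
from h import *
a=shot('top'); b=shot('scene')
cv2.imwrite('pics/a.png',a['pixels']); cv2.imwrite('pics/b.png',b['pixels'])
for c in(a,b): print(-c['R'].T@c['t'])
s=robot.state(); print(s['eef_pos'],np.round(s['eef_rot'],3),s['time_s'],robot.grasp_offset)
E
```

```text
pics
[0.15794471 0.02474466 1.53443303]
[1.40258543 0.07541057 1.11360521]
[0.17960636 0.51960321 0.20495636] [[-0.945  0.327 -0.   ]
 [ 0.327  0.945 -0.001]
 [ 0.    -0.001 -1.   ]] 0.1 -0.0188
```

View pics/a.png

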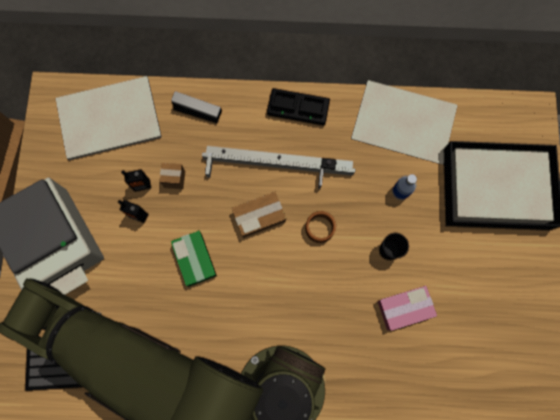

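View pics/b.png

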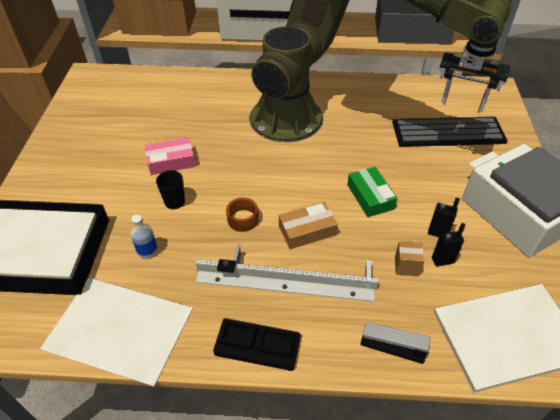

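Top view: carton is the brown box at (259,215). Possible confusions are the green box (194,258), the pink one (407,308) and the small brown box (172,176). The gauge runs from (207,155) to (353,167), with the short fence at (208,165) and the jaw at (321,178). The tape roll is at (320,227). The scene view agrees, with the carton at (308,223).

Run:
```python
from h import *
a=load('top'); b=load('scene')
t=cv2.resize(a['pixels'][135:250,150:365],None,fx=3.7,fy=3.7,interpolation=cv2.INTER_CUBIC)
cv2.imwrite('pics/c.png',t[:, :800])
t=cv2.resize(b['pixels'][190:310,185:445],None,fx=3,fy=3,interpolation=cv2.INTER_CUBIC)
cv2.imwrite('pics/d.png',t)
# carton mask
hsv=cv2.cvtColor(a['pixels'],cv2.COLOR_BGR2HSV)
for p in [(240,222),(262,218),(275,203),(225,225),(300,200),(250,215)]: print(p,hsv[p[1],p[0]])
```

```text
(240, 222) [ 20  45 164]
(262, 218) [ 15 151 128]
(275, 203) [ 17  52 156]
(225, 225) [ 16 136 158]
(300, 200) [ 16 135 162]
(250, 215) [ 20  41 162]
```

View pics/c.png

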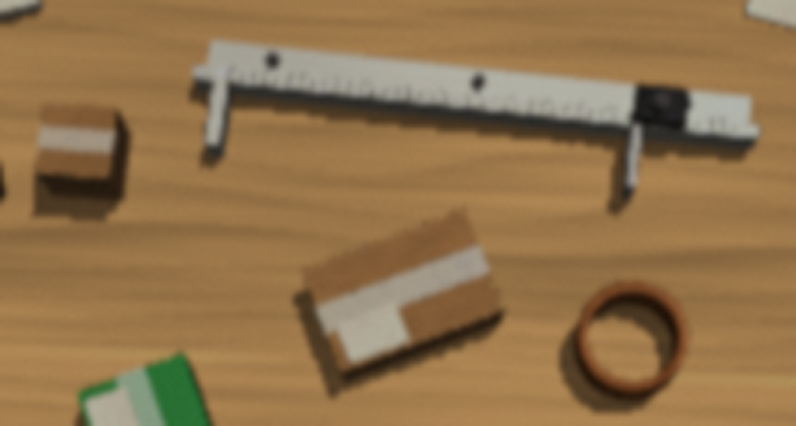

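View pics/d.png

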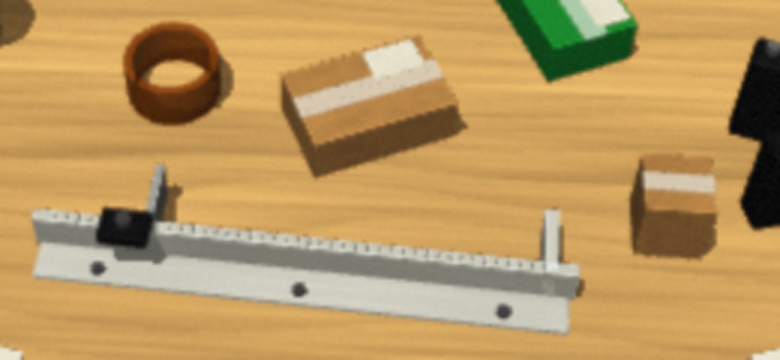

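Top crop: carton's top face has corners (304,270), (464,208), (502,308) and (340,365), with tape and a white label, so it is the right one. The fence's inner top edge runs (193,78)–(757,138). The short fence's inner face is about (228,82)–(220,150), and the jaw plate about (632,125)–(630,190). The scene crop agrees.

```bash
cat >> h.py <<'E'
def report(fc,sc,ca,jw):
    pass
E
python3 - <<'E'
from h import *
a=load('top'); b=load('scene')
u=lambda L:np.array(L)/3.7+[150,135]
v=lambda L:np.array(L)/3.0+[185,190]
f=ray(a,u([(193,78),(757,138)]),.038); print('fence',f)
f2=ray(b,v([(33,212),(578,268)]),.038); print('fence scene(outer/inner top)',f2)
s=ray(a,u([(228,82),(220,150)]),.038);print('short',s)
j=ray(a,u([(627,128),(626,190)]),.046);print('jaw +y face',j)
c=ray(a,u([(304,270),(464,208),(502,308),(340,365)]),.05);print('carton',c,c.mean(0))
c2=ray(b,v([(282,78),(318,143),(458,100),(420,38)]),.05);print('carton scene',c2,c2.mean(0))
d=f[0]-f[1]; th=np.arctan2(-d[0],d[1]); print('gauge yaw',np.degrees(th))
e=(c[0]+c[3]-c[1]-c[2])/2; print('carton yaw',np.degrees(np.arctan2(-e[0],e[1])),np.linalg.norm(e))
print('tape', ray(a,u([(632,340)]),.048)[0])
E
```

```text
fence [[ 0.67427637  0.26981789  0.038     ]
 [ 0.64224201 -0.19622799  0.038     ]]
fence scene(outer/inner top) [[ 0.64588219 -0.19681973  0.038     ]
 [ 0.67683844  0.27067659  0.038     ]]
short [[0.67203555 0.24069023 0.038     ]
 [0.61327603 0.24317665 0.038     ]]
jaw +y face [[ 0.64368293 -0.08884866  0.046     ]
 [ 0.59104487 -0.08928208  0.046     ]]
carton [[0.51237569 0.16716366 0.05      ]
 [0.56924409 0.04128877 0.05      ]
 [0.48794679 0.00751448 0.05      ]
 [0.43628605 0.13398133 0.05      ]] [0.50146316 0.08748706 0.05      ]
carton scene [[0.49116134 0.00907487 0.05      ]
 [0.5653068  0.04592011 0.05      ]
 [0.50820286 0.17081387 0.05      ]
 [0.43392412 0.13587494 0.05      ]] [0.49964878 0.09042095 0.05      ]
gauge yaw -3.932126514765287
carton yaw 23.271956877098862 0.13734530586142774
tape [ 0.46671798 -0.09684353  0.048     ]
```

```bash
cat >> h.py <<'E'
TH=np.radians(-3.93); C=np.array([.672,.241,0])
GX=np.array([np.cos(TH),np.sin(TH),0]); GY=np.array([-np.sin(TH),np.cos(TH),0])
def g2w(x,y,z=0): return C+x*GX+y*GY+[0,0,z]
def w2g(p): p=np.asarray(p)-C; return np.array([p@GX,p@GY,p[2]])
def go(p,yaw_deg):
    s=robot.state(); R=np.array(s['eef_rot']); e=np.array(s['eef_pos'])
    y0=np.degrees(np.arctan2(-R[0,1],R[1,1])); dy=yaw_deg-y0
    print('shift mm',np.round(1000*R.T@(np.array(p)-e),1),'turn z deg',round(-dy,1))
E
python3 -c "
from h import *
go([.436,.061,.14],23.3); print(w2g([.5005,.089,0]))"
```

```text
shift mm [-392.2 -349.6   65.3] turn z deg -42.4
[-0.160679   -0.16339679  0.        ]
```

```bash
python3 -m handwheel '[[[-392,-350,20],[0,0,-42.4],100],[[-392,-350,20],[0,0,-42.4],100],[[-392,-350,20],[0,0,-42.4],100],[[-392,-350,20],[0,0,-42.4],100],[[-392,-350,20],[0,0,-42.4],100],[[-392,-350,20],[0,0,-42.4],100],[[-392,-350,20],[0,0,-42.4],100],[[-392,-350,20],[0,0,-42.4],100],[[-392,-350,20],[0,0,-42.4],100],[[-392,-350,20],[0,0,-42.4],100],[[-392,-350,20],[0,0,-42.4],100],[[-392,-350,65],[0,0,-42.4],100],[[-392,-350,65],[0,0,-42.4],100]]'
python3 - <<'E'
from h import *
w=shot('wrist','w1.png')
R=np.array(robot.state()['eef_rot']); print(np.degrees(np.arctan2(-R[0,1],R[1,1])))
go([.436,.061,.012],23.3)
E
```

```text
time_s: 1.72
eef_pos: [0.434, 0.0619, 0.1387]
eef_rot: [[-0.918, -0.398, -0.005], [-0.398, 0.918, -0.0], [0.004, 0.002, -1.0]]
contact_force: [-0.7, 0.1, -0.0]
grip_width: 0.0938
23.422349811169827
shift mm [ -0.7  -1.2 128.5] turn z deg 0.1
```

View pics/w1.png

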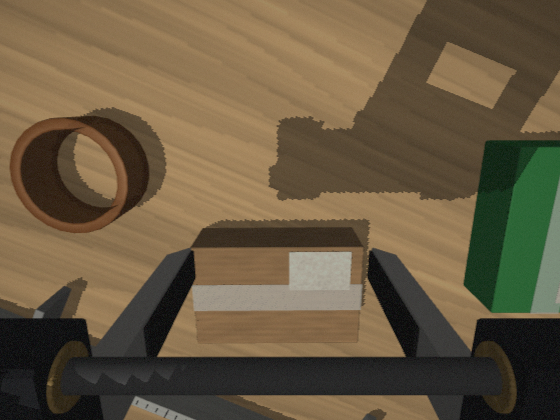

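Wrist view: the carton is square to the tool, top face (195,247)–(360,342), with the fingers either side. The tape roll (80,175) and green box (510,220) are clear.

Run:
```python
from h import *
w=load('wrist')
c=ray(w,[(195,247),(362,247),(358,342),(197,342)],.05); print(c,c.mean(0))
m=(c[0]+c[1])/2; s=robot.state(); R=np.array(s['eef_rot'])
print('robot-side face mid in tool mm', 1000*R.T@(m-np.array(s['eef_pos'])), np.linalg.norm(c[1]-c[0]), np.linalg.norm(c[2]-c[1]))
```

```text
[[0.48609796 0.00840668 0.05      ]
 [0.43288699 0.13173736 0.05      ]
 [0.51391187 0.16908839 0.05      ]
 [0.56958361 0.03987595 0.05      ]] [0.50062011 0.08727709 0.05      ]
robot-side face mid in tool mm [-25.76997136  -2.15894015  90.49902782] 0.13432001017478734 0.0892195667918424
```

```bash
python3 -m handwheel '[[[0,-2,60],[0,0,0],100],[[0,-2,110],[0,0,0],100],[[0,-2,126],[0,0,0],100],[[0,-2,126],[0,0,0],100],[[-10,-2,126],[0,0,0],100],[[-14,-2,126],[0,0,0],100],[[-14,-2,126],[0,0,0],100]]'
python3 - <<'E'
from h import *
s=robot.state(); print(w2g(s['eef_pos']))
go(g2w(-.108,-.163,.012),-3.93)
E
```

```text
time_s: 2.65
eef_pos: [0.4501, 0.0649, 0.0151]
eef_rot: [[-0.918, -0.396, 0.001], [-0.396, 0.918, 0.0], [-0.001, -0.0, -1.0]]
contact_force: [0.0, -0.3, 0.5]
grip_width: 0.094
[-0.20931013 -0.19092972  0.01507422]
shift mm [-102.8  -21.6    3.2] turn z deg 27.3
```

```bash
python3 -m handwheel '[[[-5,0,3],[0,0,0],100],[[-10,0,3],[0,0,0],100],[[-15,-1,3],[0,0,1.5],100],[[-20,-2,3],[0,0,3.5],100],[[-25,-4,3],[0,0,5.5],100],[[-30,-6,3],[0,0,7.5],100],[[-35,-8,3],[0,0,9.5],100],[[-40,-9,3],[0,0,11.5],100],[[-45,-10,3],[0,0,13.5],100],[[-50,-12,3],[0,0,16],100],[[-55,-13,3],[0,0,18],100],[[-60,-14,3],[0,0,20],100],[[-65,-15,3],[0,0,22],100],[[-70,-16,3],[0,0,24],100],[[-75,-17,3],[0,0,26],100],[[-80,-18,3],[0,0,27.3],100],[[-85,-19,3],[0,0,27.3],100],[[-90,-20,3],[0,0,27.3],100],[[-90,-20,3],[0,0,27.3],100]]'
python3 - <<'E'
from h import *
s=robot.state(); print(w2g(s['eef_pos']))
go(g2w(-.098,-.163,.012),-3.93)
w=shot('wrist','w2.png'); shot('top')
E
```

```text
time_s: 5.03
eef_pos: [0.5406, 0.082, 0.0115]
eef_rot: [[-0.998, 0.069, 0.001], [0.069, 0.998, 0.0], [-0.001, 0.0, -1.0]]
contact_force: [0.1, -0.1, -0.9]
grip_width: 0.0944
[-0.12021194 -0.16761819  0.01147057]
shift mm [-22.2   4.6  -0.5] turn z deg -0.0
```

View pics/w2.png

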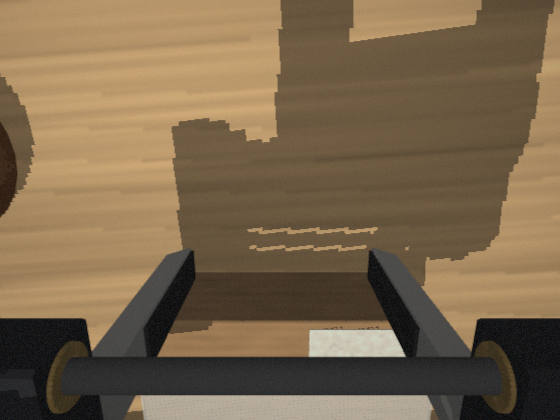

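The carton is square to the fingers, its robot-side edge horizontal at row 320. Continuing slowly to the fence.

```bash
python3 -m handwheel '[[[-4,0,0],[0,0,0],100],[[-8,0,0],[0,0,0],100],[[-12,0,0],[0,0,0],100],[[-15,0,0],[0,0,0],100],[[-17,0,0],[0,0,0],100],[[-17,0,0],[0,0,0],100]]'; python3 -m handwheel '[[[-1,0,0],[0,0,0],100],[[-2,0,0],[0,0,0],100],[[-3,0,0],[0,0,0],100],[[-4,0,0],[0,0,0],100],[[-5,0,0],[0,0,0],100],[[-5,0,0],[0,0,0],100]]'
python3 - <<'E'
from h import *
s=robot.state(); print(w2g(s['eef_pos']))
E
```

```text
time_s: 5.88
eef_pos: [0.5573, 0.0807, 0.0115]
eef_rot: [[-0.998, 0.069, 0.001], [0.069, 0.998, -0.0], [-0.001, 0.0, -1.0]]
contact_force: [0.2, 0.9, -0.7]
grip_width: 0.0936
time_s: 6.62
eef_pos: [0.5622, 0.0804, 0.0115]
eef_rot: [[-0.998, 0.069, 0.0], [0.069, 0.998, 0.0], [-0.0, 0.0, -1.0]]
contact_force: [-1.2, 0.7, 1.5]
grip_width: 0.0939
[-0.09855792 -0.16773611  0.01147815]
```

```bash
python3 -m handwheel '[[[-1,0,0],[0,0,0],100],[[-2,0,0],[0,0,0],100],[[-3,0,0],[0,0,0],100],[[-3,0,0],[0,0,0],100],[[-3,0,0],[0,0,0],100]]'
python3 - <<'E'
from h import *
s=robot.state(); print(w2g(s['eef_pos']))
a=shot('top')
cv2.imwrite('pics/e.png',cv2.resize(a['pixels'][130:240,150:365],None,fx=3.7,fy=3.7,interpolation=cv2.INTER_CUBIC))
E
```

```text
time_s: 7.25
eef_pos: [0.5626, 0.0803, 0.0114]
eef_rot: [[-0.998, 0.069, -0.006], [0.069, 0.998, -0.0], [0.006, -0.001, -1.0]]
contact_force: [-24.1, -0.1, 17.1]
grip_width: 0.0939
[-0.09817529 -0.16779997  0.01137524]
```

View pics/e.png

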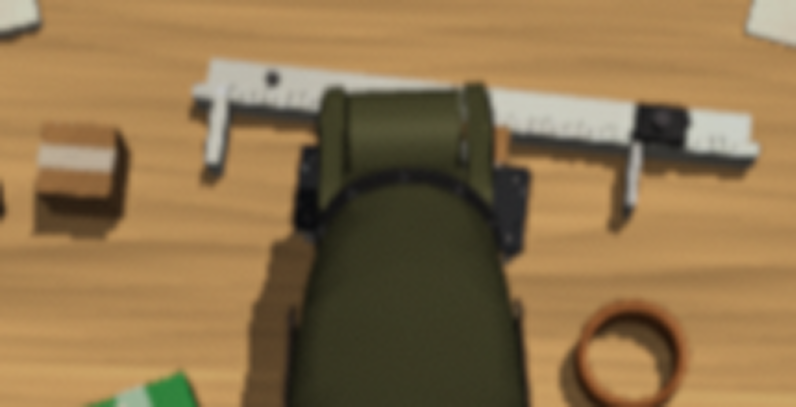

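The force rose to 24 N at TCP gauge x = −98 mm, so the carton is flush on the long fence (seen at (500,140) against it). Now I back off and go around to the jaw's outer side.

```bash
python3 -m handwheel '[[[5,0,0],[0,0,0],100],[[20,0,0],[0,0,0],100],[[20,0,-50],[0,0,0],100],[[20,0,-100],[0,0,0],0],[[0,-50,-128],[0,0,0],0],[[-30,-110,-128],[0,0,0],0],[[-60,-170,-128],[0,0,0],0],[[-68,-212,-128],[0,0,0],0],[[-68,-212,-128],[0,0,0],0],[[-68,-212,-128],[0,0,0],0]]'
python3 - <<'E'
from h import *
s=robot.state(); print(w2g(s['eef_pos']))
a=shot('top'); w=shot('wrist'); b=shot('scene')
u=cv2.resize(a['pixels'][130:240,150:365],None,fx=3.7,fy=3.7,interpolation=cv2.INTER_CUBIC)
cv2.imwrite('pics/f.png',np.vstack([u[:,:746][:190*2],np.hstack([cv2.resize(w['pixels'],(290,218)),cv2.resize(b['pixels'][190:310,185:445],(456,218))])]))
go(g2w(-.030,-.38,.015),-3.93)
E
```

```text
time_s: 8.55
eef_pos: [0.6181, -0.1357, 0.1392]
eef_rot: [[-0.998, 0.069, 0.0], [0.069, 0.998, 0.0], [-0.0, 0.0, -1.0]]
contact_force: [-0.2, -0.5, 0.5]
grip_width: 0.0273
[-0.02792626 -0.37951417  0.13923607]
shift mm [  2.2  -1.4 124.6] turn z deg 0.0
```

View pics/f.png

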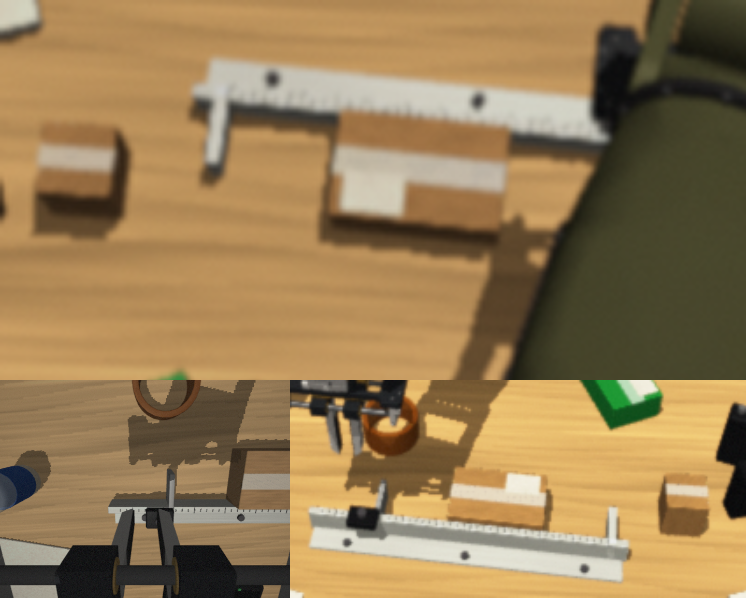

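Carton flush along the fence at (420,170), and the jaw is still out. In the wrist inset the plate is right of the fingers, which are still closing. Finish closing, then descend.

```bash
python3 -m handwheel '[[[2,0,0],[0,0,0],0],[[2,0,0],[0,0,0],0],[[2,0,0],[0,0,0],0],[[2,0,50],[0,0,0],0],[[2,0,90],[0,0,0],0],[[2,0,115],[0,0,0],0],[[2,0,124],[0,0,0],0],[[2,0,124],[0,0,0],0]]'; python3 -m handwheel '[[[0,5,0],[0,0,0],0],[[0,10,0],[0,0,0],0],[[0,15,0],[0,0,0],0],[[0,20,0],[0,0,0],0],[[0,25,0],[0,0,0],0],[[0,30,0],[0,0,0],0],[[0,35,0],[0,0,0],0],[[0,40,0],[0,0,0],0],[[0,45,0],[0,0,0],0],[[0,50,0],[0,0,0],0],[[0,55,0],[0,0,0],0],[[0,60,0],[0,0,0],0]]'
python3 - <<'E'
from h import *
s=robot.state(); print(w2g(s['eef_pos']))
E
```

```text
time_s: 9.7
eef_pos: [0.6163, -0.1359, 0.0157]
eef_rot: [[-0.998, 0.069, 0.0], [0.069, 0.998, 0.0], [-0.0, 0.0, -1.0]]
contact_force: [-0.0, -0.2, 0.6]
grip_width: 0.0003
time_s: 11.2
eef_pos: [0.6204, -0.0757, 0.0155]
eef_rot: [[-0.998, 0.069, 0.0], [0.069, 0.998, -0.0], [-0.0, -0.0, -1.0]]
contact_force: [-0.2, -1.9, 0.9]
grip_width: 0.0004
[-0.02982348 -0.31947321  0.01546916]
```

```bash
python3 -m handwheel '[[[0,6,0],[0,0,0],0],[[0,12,0],[0,0,0],0],[[0,18,0],[0,0,0],0],[[0,24,0],[0,0,0],0],[[0,30,0],[0,0,0],0],[[0,36,0],[0,0,0],0],[[0,42,0],[0,0,0],0],[[0,48,0],[0,0,0],0],[[0,54,0],[0,0,0],0],[[0,60,0],[0,0,0],0],[[0,65,0],[0,0,0],0],[[0,70,0],[0,0,0],0],[[0,75,0],[0,0,0],0],[[0,80,0],[0,0,0],0],[[0,85,0],[0,0,0],0],[[0,90,0],[0,0,0],0],[[0,95,0],[0,0,0],0],[[0,100,0],[0,0,0],0],[[0,105,0],[0,0,0],0],[[0,110,0],[0,0,0],0]]'; python3 -m handwheel '[[[0,5,0],[0,0,0],0],[[0,10,0],[0,0,0],0],[[0,15,0],[0,0,0],0],[[0,20,0],[0,0,0],0],[[0,25,0],[0,0,0],0],[[0,30,0],[0,0,0],0],[[0,35,0],[0,0,0],0],[[0,40,0],[0,0,0],0],[[0,40,0],[0,0,0],0]]'
python3 - <<'E'
from h import *
s=robot.state(); print(w2g(s['eef_pos']))
E
```

```text
time_s: 13.7
eef_pos: [0.6279, 0.0341, 0.0154]
eef_rot: [[-0.998, 0.069, -0.0], [0.069, 0.998, 0.0], [0.0, -0.0, -1.0]]
contact_force: [-1.2, -4.8, 2.7]
grip_width: 0.0001
time_s: 14.82
eef_pos: [0.6307, 0.0744, 0.0153]
eef_rot: [[-0.998, 0.069, 0.0], [0.069, 0.998, 0.001], [-0.0, 0.001, -1.0]]
contact_force: [0.1, 0.2, -0.5]
grip_width: 0.0007
[-0.02979337 -0.169045    0.01533232]
```

```bash
python3 -m handwheel '[[[0,2,0],[0,0,0],0],[[0,4,0],[0,0,0],0],[[0,5,0],[0,0,0],0],[[0,6,0],[0,0,0],0],[[0,7,0],[0,0,0],0],[[0,7,0],[0,0,0],0]]'; python3 -m handwheel '[[[0,0.5,0],[0,0,0],0],[[0,1,0],[0,0,0],0],[[0,1.5,0],[0,0,0],0],[[0,2,0],[0,0,0],0],[[0,2,0],[0,0,0],0]]'
python3 - <<'E'
from h import *
s=robot.state(); print(w2g(s['eef_pos']))
a=shot('top'); w=shot('wrist'); b=shot('scene')
u=cv2.resize(a['pixels'][130:240,150:365],None,fx=3.7,fy=3.7,interpolation=cv2.INTER_CUBIC)
cv2.imwrite('pics/g.png',np.vstack([u[:300,:746],np.hstack([cv2.resize(w['pixels'],(290,218)),cv2.resize(b['pixels'][190:310,185:445],(456,218))])]))
E
```

```text
time_s: 15.58
eef_pos: [0.6311, 0.0808, 0.0153]
eef_rot: [[-0.998, 0.069, -0.0], [0.069, 0.998, 0.0], [0.0, 0.0, -1.0]]
contact_force: [0.6, -1.7, -1.4]
grip_width: 0.0003
time_s: 16.2
eef_pos: [0.6313, 0.0827, 0.0154]
eef_rot: [[-0.998, 0.069, -0.0], [0.069, 0.998, 0.0], [0.0, 0.0, -1.0]]
contact_force: [0.1, -3.0, -2.9]
grip_width: 0.0001
[-0.02979971 -0.16072755  0.01539229]
```

Not yet at the stop, so I keep going in small steps.

```bash
python3 -m handwheel '[[[0,0.7,0],[0,0,0],0],[[0,1.4,0],[0,0,0],0],[[0,2,0],[0,0,0],0],[[0,2,0],[0,0,0],0]]'; python3 -m handwheel '[[[0,0.7,0],[0,0,0],0],[[0,1.4,0],[0,0,0],0],[[0,2,0],[0,0,0],0],[[0,2,0],[0,0,0],0]]'
python3 - <<'E'
from h import *
s=robot.state(); print(w2g(s['eef_pos']))
E
```

```text
time_s: 16.85
eef_pos: [0.6313, 0.0829, 0.0155]
eef_rot: [[-0.998, 0.07, -0.001], [0.07, 0.998, -0.002], [0.001, -0.002, -1.0]]
contact_force: [-2.7, -14.4, 0.0]
grip_width: 0.0004
time_s: 17.35
eef_pos: [0.6313, 0.0829, 0.0155]
eef_rot: [[-0.998, 0.07, -0.002], [0.07, 0.998, -0.005], [0.001, -0.005, -1.0]]
contact_force: [-6.4, -27.2, 1.6]
grip_width: 0.0007
[-0.02981006 -0.16048031  0.01547723]
```

Firm stop at exactly the predicted place (27 N). Back off, rise and look.

```bash
python3 -m handwheel '[[[0,-5,0],[0,0,0],0],[[0,-20,0],[0,0,0],0],[[0,-20,-55],[0,0,0],0],[[0,-20,-110],[0,0,0],0],[[40,-60,-130],[0,0,0],0],[[80,-120,-130],[0,0,0],0],[[120,-170,-130],[0,0,0],0],[[120,-200,-130],[0,0,0],0],[[120,-200,-130],[0,0,0],0],[[120,-200,-130],[0,0,0],0]]'
python3 - <<'E'
from h import *
a=shot('top'); b=shot('scene')
cv2.imwrite('pics/i.png',np.vstack([cv2.resize(a['pixels'][140:195,190:300],None,fx=6,fy=6,interpolation=cv2.INTER_CUBIC),cv2.resize(b['pixels'][225:290,270:402],(660,268),interpolation=cv2.INTER_CUBIC)]))
cv2.imwrite('pics/i.png',cv2.imread('pics/i.png')[:600])
E
```

```text
time_s: 18.6
eef_pos: [0.4982, -0.1044, 0.1456]
eef_rot: [[-0.998, 0.069, 0.0], [0.069, 0.998, 0.0], [-0.0, 0.0, -1.0]]
contact_force: [-0.9, 0.1, 0.3]
grip_width: 0.0005
```

View pics/i.png

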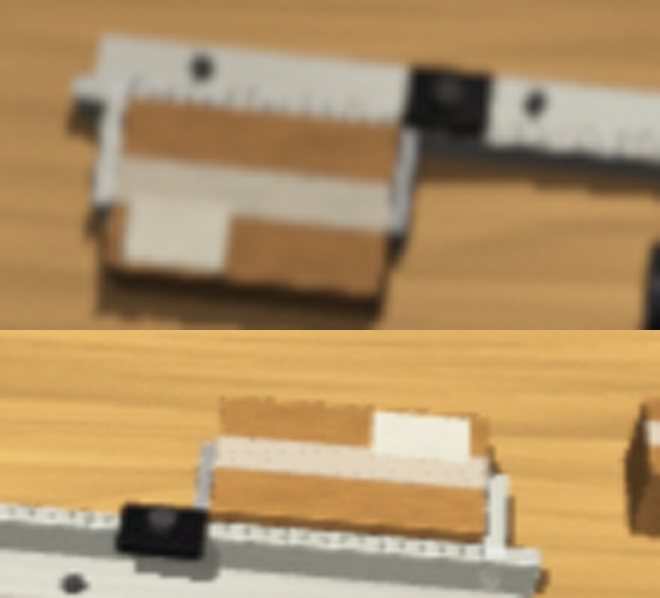

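Carton lies between the short fence (110,150) and the jaw plate (402,180), its long side along the long fence. Now one numeric check from the corners (125,97), (402,127), (383,298), (105,268).

Run:
```python
from h import *
a=load('top'); b=load('scene')
c=ray(a,np.array([(125,97),(402,127),(383,298),(105,268)])/6+[190,140],.05)
print('top',w2g(c.mean(0)),np.round([w2g(p) for p in c],3)); e=c[0]+c[3]-c[1]-c[2]; print(np.degrees(np.arctan2(-e[0],e[1])))
c=ray(b,np.array([(212,514-330),(485,538-330),(487,418-330),(222,398-330)])*[132/660,65/268]+[270,225],.05)
print('scene',w2g(c.mean(0)),np.round([w2g(p) for p in c],3));e=c[1]+c[2]-c[0]-c[3]; print(np.degrees(np.arctan2(-e[0],e[1])))
```

```text
top [-0.04619091 -0.07092021  0.05      ] [[-0.001  0.     0.05 ]
 [-0.001 -0.141  0.05 ]
 [-0.091 -0.142  0.05 ]
 [-0.091 -0.002  0.05 ]]
-3.9974889911800537
scene [-0.04316862 -0.06810256  0.05      ] [[ 0.002 -0.136  0.05 ]
 [ 0.003  0.002  0.05 ]
 [-0.09   0.001  0.05 ]
 [-0.088 -0.139  0.05 ]]
-3.69571390188492
```

```bash
python3 -c "
from h import *
print(robot.close_job())"
```

```text
the job is handed in; nothing more can be done
None
```

The carton is home in the gauge corner with the jaw pushed up against its free end. I handed the job in about 19 s into the 64 s allowed, with the arm clear of everything.

**What I did:**
- I pushed the carton with both spread fingertips, turning it about 27° until it was square, then slid it onto the long fence, where the force rose to 24 N.
- With the fingers shut, I pushed the jaw's outer side. The jaw carried the carton along the fence until it stopped firmly against the short fence at 27 N, where I had predicted.

**Last checks:**

| Check | Carton x in gauge | Carton y in gauge | Off square |
|---|---|---|---|
| Target | −45 mm (−50 to −42) | −70 mm (−75 to −67) | under 2.9° |
| Top camera | −46 mm | −71 mm | under 0.1° |
| Scene camera | −43 mm | −68 mm | about 0.2° |

- The two cameras disagree by about 3 mm, which is about what the calibration allows, and both are inside the limits.
- **Jaw:** its face is at about −140 mm, judged from where the tool stopped and from the picture, which shows it touching the carton.
- **Bystanders:** I did not measure them again at the end. The tool's path stayed clear of them, and none looked disturbed in the pictures.

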